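# Test the return spring of the wide foot pedal

## Robot

A 6-joint arm with a two-finger parallel gripper is mounted at the origin on a cart in front of the work surface, level with it; the furniture and walls round the work are solid. World frame = base frame: x ahead of the robot, y to its left, z up, the work surface at z = 0. Lengths are in m, angles in rad, forces in N, time in s.
With the tool pointing down it reaches from about 0.35 to 0.975 m from the base axis. Payload 4.9 kg.
Tool frame: the origin (TCP) lies at the very end of the fingers, on their centre line; the grasp point (between the pads) lies 19 mm behind it (manip.hold_point_z is the distance from the TCP to the grasp point, in m); z points along the fingers, y is the direction in which the jaws open and shut (so a half turn about z gives the same grasp; the last joint's range is limited). The gripper opens to 85 mm and grips with 20 to 120 N. Pads are 22 mm wide; open, the fingers measure 114 mm over their backs; the gripper's body (76 mm by 85 mm) begins 54 mm behind the grasp point. The pads swing forward as they close: fully open they stand 13 mm farther back than shut.
Start: joints at [-1.395, 0.053, 1.613, -0, 1.476, -0.119], TCP at [0.182, -0.598, 0.199] pointing down, gripper open.
Joint ranges: [-3.01, 3.01], [-1.01, 2.22], [0.06, 2.58], [-1.02, 4.17], [0.09, 2.62], [-3.14, 3.14]. Speed limits (rad/s): [2.57, 2.57, 3.14, 3.14, 3.14, 3.14].

## Interface

Orientations are given as a unit quaternion [w, x, y, z].
In Python, from plant import manip gives the robot as it stands. The module is installed in compiled form; this text tells all that it offers.
- The arm moves only by the shell command python3 -m creep 'ROWS'. ROWS is JSON, a list of rows, each a list of 7 numbers: the turn, a rotation vector about the tool's x, y, z in degrees, then the shift along the tool's x, y, z in m, then the opening, from 0 (shut) to 1 (fully open). In form: [[ax, ay, az, tx, ty, tz, jaw], ...]. A call has 1 to 20 rows; each row shifts and turns the commanded pose from where the row before left it, along the tool's axes as they then stand; what a row does not reach is not made up. A row lasts 1/12 s, in which the tool goes at most 41.7 mm and 7.16 degrees, less where a joint would pass 70% of its speed; a pose out of reach is approached as far as the arm can. A call is refused whole if a number of a shift passes 0.0417 or a number of a turn 7.16, either way. A call with a gripper value outside its range is refused whole. The fingers move at their own pace and stop on an object; the grip force is fixed at half the most. Time passes only in rows, so rows that do not move let the fingers close. It gives the time, the measured TCP pose, the force and the opening at its end, in the units of the state.
- manip.state(): the state, without advancing time (a new reading comes with each control period).
- manip.grab_frame(name): name is "scene" or "top"; returns the picture (480x640x3 uint8, blue, green, red); there is no depth.
- manip.get_calibration(name): a dict with "fx", "fy", "cx", "cy" (pixels), "xyz" and "attitude" of the camera in the world. Camera axes: x right, y down, z forward; pixel columns grow to the right and rows downward; lengths in m; the calibration is good to about 2 mm. A picture is of the moment at which its call begins. get_calibration takes no time and is no camera call.
- manip.job_done(): hands the job in, once; it reports no verdict.
Trained networks look in the newest picture that a camera, given by its name, has taken for a name from the list of things; names that differ only in an ending like _2 or _b are one class to them, and where a whole thing is asked for, a point or a joint stands for the part that bears it (a point fixed in the world has none). Each returns a list of dicts, best first, with "confidence" (0 to 1); they miss things now and then, are a little off and sometimes report something else, mostly with a low value. They report only what shows in the picture. A call takes as long as a camera call.
- manip.cut_out(target, camera): "pixels" (480x640 bool, what is visible of it) and "rect" ([left, top, right, bottom] in pixels, round what is visible of it).
The state is a dict: "time": time; "joint_pos": joint angles; "joint_vel": joint speeds; "joint_efforts": joint torques, N m; "tool_pos": TCP position; "tool_rot": TCP orientation; "contact_force": force on the tool from outside, world axes, zero at the start; "ft_torque": the same for the moment, N m; "gripper_width": opening from 0.0 (shut) to 1.0 (fully open).
Only numpy, scipy, OpenCV 4.12 (cv2) and the standard library are available. Lean on these libraries where they do the work, as an engineer would, in place of code of your own. Each camera call takes 0.05 s, during which the arm holds its last target.

## Task

Two foot pedals are screwed to the bench after getting new return springs. Try out the wide one: press it all the way down to its stop, keep it fully down for a good second, then let go so that it springs right back up. Do not press the narrow pedal.

Things in the scene. Friction and masses are not known exactly. Their poses are not given: they have to be found in the camera images.
- wide_tread (a point): Press point of the WIDE pedal (steel tread 100 mm wide, 175 long, black ribbed sole, grey base plate 220x136): on top of the sole, on the centre line, 125 mm from the hinge. Hinge at the end nearer the robot; point x runs hinge to free end, y along the hinge, z out of the sole. Up: sloped 21 deg, point 80 mm above bench, free end 95. Down: level, point 40 mm high, 10 mm farther out.
- wide_pedal (a joint): Angle of the wide pedal: 0 rad at rest (up), growing as it is pressed, 0.33 rad at the hard stop. A spring returns it; pressing at the marked point takes about 3 N at the start and about 10 N at the stop, beyond which it is rigid.
- narrow_tread (a point): The same point on the NARROW pedal, which must not be pressed: same build, length and heights, but the tread is only 40 mm wide (base plate 220x76 mm). The two pedals stand side by side, either one on the left, each turned by up to about 30 degrees.
- narrow_pedal (a joint): Angle of the narrow pedal: 0 rad up, 0.33 rad fully down. It must stay up.

How it is judged:
On the way:
1. the wide pedal is held down at its stop for half a second (value of joint wide_pedal above 0.285 rad), for 0.5 s.
At the end, for the whole second after the job is handed in: After having been held at its stop (within 0.045 rad, about 6 mm at the marked point) for at least half a second, the wide pedal is back up (within 0.04 rad of rest), and the narrow pedal is up too (value of joint each of wide_pedal, narrow_pedal below 0.04 rad); the robot touches nothing.
It fails at once if the narrow pedal is pressed (more than 0.06 rad, about 8 mm) (value of joint narrow_pedal above 0.06 rad).
It also fails if it takes over 32 s, if anything falls off the work surface, if the arm or the gripper's body presses on something with over 40 N, if the wrist force passes 120 N, or if a joint passes its speed limit or range.

## Working session

There is one attempt and no reset: what is moved stays moved. The work goes in short steps, Python scripts to look and compute and a shell command to move; the robot and the scene stay as the last step left them, time stands still between calls to the robot, and variables do not carry over. Pictures are saved under pics/ and viewed, and the job is handed in when it is done.

```bash
mkdir -p pics
python3 - <<'E'
from plant import manip
import cv2
print(manip.state())
for n in("scene","top"):
    print(n,manip.get_calibration(n)); cv2.imwrite(f"pics/{n}0.png",manip.grab_frame(n))
    for t in("wide_tread","narrow_tread"):
        for d in manip.cut_out(t,n): print(t,d["confidence"],d["rect"],d["pixels"].sum())
E
```

```text
{'time': 0.0, 'joint_pos': array([-1.39498632e+00,  5.33607126e-02,  1.61429928e+00,  2.46176705e-05,
        1.47602604e+00, -1.18999753e-01]), 'joint_vel': array([-0.00151009, -0.00076543,  0.00051893,  0.00091713,  0.00071021,
        0.00034141]), 'joint_efforts': array([ 2.82885139e-04, -3.93683338e+01, -3.70175672e+01, -1.59381507e-04,
        7.02486388e-03,  1.01444238e-05]), 'tool_pos': array([ 0.18148342, -0.59734035,  0.19765757]), 'tool_rot': array([-1.04661405e-03,  9.89155189e-01,  1.46870408e-01, -1.74798848e-05]), 'contact_force': array([-0.06616676,  0.14776321,  0.30310849]), 'ft_torque': array([-0.02839201, -0.00615201, -0.03704277]), 'gripper_width': 0.9964424690152041}
scene {'fx': 505.4865628424346, 'fy': 505.4865628424346, 'cx': 320.73282253387, 'cy': 244.85784467601957, 'xyz': array([-0.21576885,  0.57819729,  0.65621011]), 'attitude': array([ 0.21647394, -0.38168265,  0.77890249, -0.44807175])}
wide_tread 0.55 [342.3, 215.9, 396.8, 268.7] 1616
narrow_tread 0.84 [214.7, 262.4, 264.1, 338.0] 1661
top {'fx': 526.4000128046504, 'fy': 526.4000128046504, 'cx': 318.70206098879567, 'cy': 238.45752585242542, 'xyz': array([ 0.35446068, -0.03413444,  1.37128672]), 'attitude': array([-0.0421223 ,  0.70605501, -0.70577515,  0.03991834])}
narrow_tread 0.58 [213.4, 201.1, 235.6, 271.4] 1200
```

View pics/scene0.png

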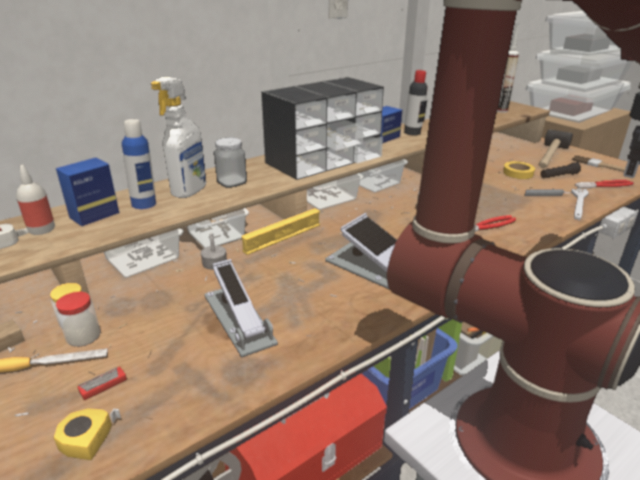

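View pics/top0.png

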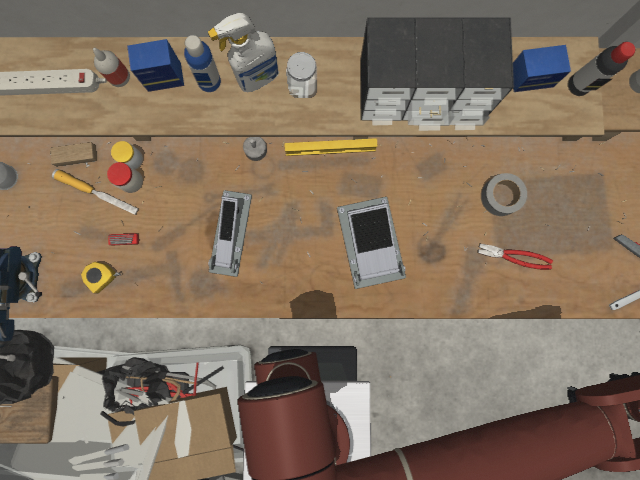

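The top view shows the wide pedal around (372,240) and the narrow one around (230,232). The wide pedal's free end points up in the image (+x). I'll enlarge both views.

Run:
```python
import cv2
a=cv2.imread("pics/top0.png")[185:295,325:415]; cv2.imwrite("pics/topz.png",cv2.resize(a,None,fx=5,fy=5,interpolation=cv2.INTER_CUBIC))
a=cv2.imread("pics/scene0.png")[200:300,310:430]; cv2.imwrite("pics/scz.png",cv2.resize(a,None,fx=5,fy=5,interpolation=cv2.INTER_CUBIC))
```

```text
(no output)
```

View pics/topz.png

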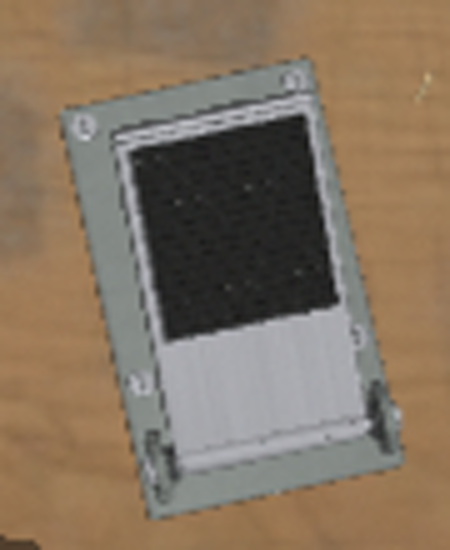

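View pics/scz.png

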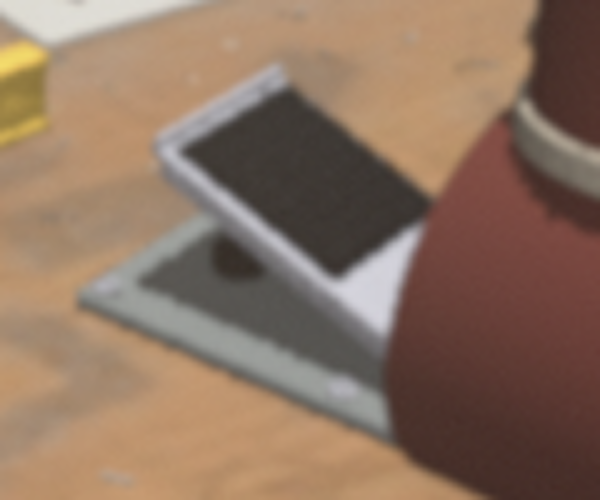

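```bash
cat > h.py <<'E'
import numpy as np
from plant import manip
from scipy.spatial.transform import Rotation as R
def rot(q): return R.from_quat([q[1],q[2],q[3],q[0]]).as_matrix()
def ray(n,p):
    c=manip.get_calibration(n); d=rot(c["attitude"])@[(p[0]-c["cx"])/c["fx"],(p[1]-c["cy"])/c["fy"],1]
    return np.array(c["xyz"]),d/np.linalg.norm(d)
def tri(a,b):
    A=0;B=0
    for n,p in (("top",a),("scene",b)):
        o,d=ray(n,p);M=np.eye(3)-np.outer(d,d);A=A+M;B=B+M@o
    x=np.linalg.solve(A,B); return x,[np.linalg.norm((np.eye(3)-np.outer(d,d))@(x-o)) for o,d in (ray("top",a),ray("scene",b))]
def plane(n,p,z):
    o,d=ray(n,p); return o+d*(z-o[2])/d[2]
E
python3 - <<'E'
from h import *
np.set_printoptions(precision=4,suppress=True)
t=np.array([[130,150],[305,113],[340,303],[165,340]])/5-.4+[325,185]
s=np.array([[180,150],[285,88],[435,205],[335,277]])/5-.4+[310,200]
P=[]
for a,b in zip(t,s):
    x,r=tri(a,b);P.append(x);print(x,r)
P=np.array(P)
print("sole edges",[np.linalg.norm(P[i]-P[(i+1)%4]) for i in range(4)],P.mean(0))
b=np.array([[62,112],[312,60],[402,462],[148,518]])/5-.4+[325,185]
B=np.array([plane("top",p,.006) for p in b]);print(B,[np.linalg.norm(B[i]-B[(i+1)%4]) for i in range(4)],B.mean(0))
f=(B[0]+B[1]-B[2]-B[3])/2;print("yaw base",np.degrees(np.arctan2(f[1],f[0])))
f=(P[0]+P[1]-P[2]-P[3])/2;print("yaw sole",np.degrees(np.arctan2(f[1],f[0])),"slope",np.degrees(np.arctan2(f[2],np.hypot(*f[:2]))))
m=(t[0]+t[1])/2
E
```

```text
[ 0.5635 -0.1078  0.0917] [np.float64(0.0010235804597180747), np.float64(0.0010235804597181265)]
[ 0.5832 -0.1937  0.0892] [np.float64(0.0021283294357746798), np.float64(0.002128329435774598)]
[ 0.4935 -0.2128  0.0571] [np.float64(0.003777398872493473), np.float64(0.003777398872493363)]
[ 0.4734 -0.1259  0.0591] [np.float64(0.0020678166526842305), np.float64(0.00206781665268425)]
sole edges [np.float64(0.08813291358111512), np.float64(0.09717363832326917), np.float64(0.08925593144590781), np.float64(0.09751032752960745)] [ 0.5284 -0.16    0.0743]
[[ 0.597  -0.0779  0.006 ]
 [ 0.6247 -0.2097  0.006 ]
 [ 0.4133 -0.2532  0.006 ]
 [ 0.3844 -0.1216  0.006 ]] [np.float64(0.13470748313991088), np.float64(0.21586124270040802), np.float64(0.13478359767337808), np.float64(0.21701790958944245)] [ 0.5048 -0.1656  0.006 ]
yaw base 11.619069919910487
yaw sole 11.696843460282757 slope 19.396543038411036
```

Checks agree: base plate 216x135 mm (220x136 stated), slope 19.4° (21°), and base and sole yaw 11.6° and 11.7°. The press point is about (0.543, -0.157, 0.080). Next I move above it at the current height with the jaws shut.

```bash
python3 -m creep '[[0,0,0,0.01,-0.007,0,0],[0,0,0,0.02,-0.013,0,0],[0,0,0,0.03,-0.02,0,0],[0,0,0,0.03,-0.02,0,0],[0,0,0,0.03,-0.02,0,0],[0,0,0,0.03,-0.02,0,0],[0,0,0,0.03,-0.02,0,0],[0,0,0,0.03,-0.02,0,0],[0,0,0,0.03,-0.02,0,0],[0,0,0,0.03,-0.02,0,0],[0,0,0,0.03,-0.02,0,0],[0,0,0,0.03,-0.02,0,0],[0,0,0,0.03,-0.02,0,0],[0,0,0,0.03,-0.02,0,0],[0,0,0,0.03,-0.02,0,0],[0,0,0,0.03,-0.02,0,0],[0,0,0,0.02,-0.014,0,0],[0,0,0,0.01,-0.007,0,0],[0,0,0,0,0,0,0],[0,0,0,0,0,0,0]]'
python3 - <<'E'
from h import *
import cv2
s=manip.state();M=rot(s["tool_rot"]);print(M.round(3)); print("to target, tool axes",(M.T@(np.array([.548,-.156,.1])-s["tool_pos"])).round(4))
for n in("scene","top"): cv2.imwrite(f"pics/{n}1.png",manip.grab_frame(n))
E
```

```text
time: 1.97
tool_pos: [0.5473, -0.1511, 0.1988]
tool_rot: [0.0, 0.989, 0.147, -0.0]
contact_force: [0.5, 0.0, 0.0]
gripper_width: 0.002
[[ 0.957  0.292 -0.001]
 [ 0.292 -0.957 -0.   ]
 [-0.001  0.    -1.   ]]
to target, tool axes [-0.0007  0.0049  0.0988]
```

View pics/scene1.png

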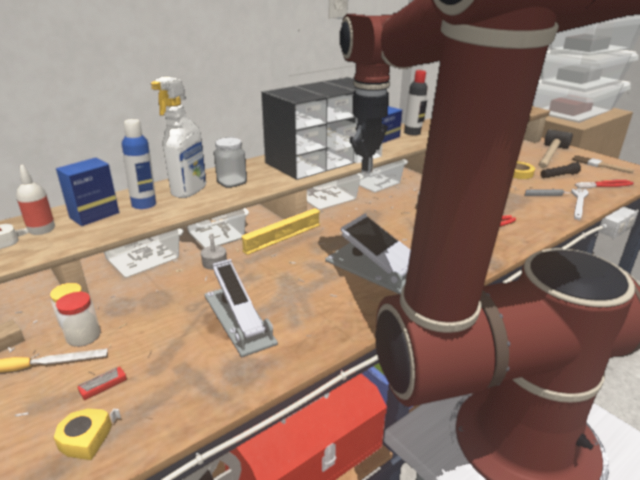

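View pics/top1.png

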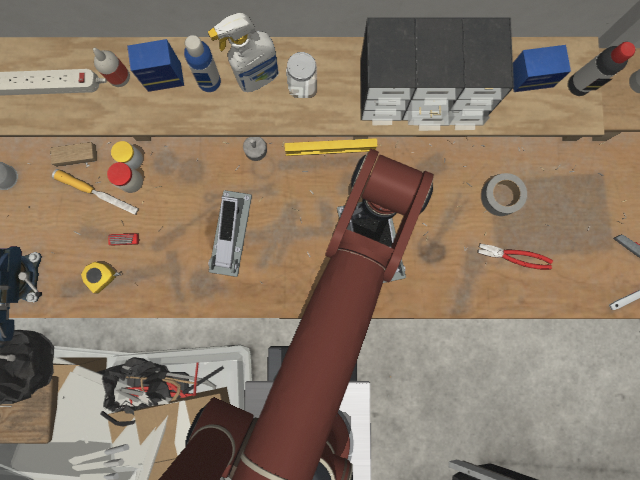

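The fingertip at scene (367,170) stands above the tread at (372,235), and both pedals are up. Going down to about 50 mm and checking the force.

```bash
python3 -m creep '[[0,0,0,0,0.005,0.02,0],[0,0,0,0,0,0.03,0],[0,0,0,0,0,0.025,0],[0,0,0,0,0,0.015,0],[0,0,0,0,0,0.01,0],[0,0,0,0,0,0.01,0],[0,0,0,0,0,0.01,0],[0,0,0,0,0,0.01,0],[0,0,0,0,0,0.01,0],[0,0,0,0,0,0.005,0],[0,0,0,0,0,0,0],[0,0,0,0,0,0,0]]'
```

```text
time: 3.07
tool_pos: [0.5487, -0.1563, 0.0541]
tool_rot: [-0.0, 0.989, 0.147, -0.001]
contact_force: [-2.9, -0.3, 1.7]
gripper_width: -0.001
```

```bash
python3 -m creep '[[0,0,0,0,0,0.004,0],[0,0,0,0,0,0.004,0],[0,0,0,0,0,0.003,0],[0,0,0,0,0,0,0],[0,0,0,0,0,0,0]]'
python3 - <<'E'
from h import *
import cv2
print(manip.state()["contact_force"])
for n in("scene","top"): cv2.imwrite(f"pics/{n}2.png",manip.grab_frame(n))
a=cv2.imread("pics/scene2.png")[150:310,300:460]; cv2.imwrite("pics/scz2.png",cv2.resize(a,None,fx=3.5,fy=3.5,interpolation=cv2.INTER_CUBIC))
E
```

```text
time: 3.48
tool_pos: [0.5501, -0.1565, 0.0437]
tool_rot: [0.001, 0.989, 0.147, 0.001]
contact_force: [1.5, -0.0, 5.0]
gripper_width: 0.003
[ 1.51447168e+00 -1.68108372e-03  4.95230588e+00]
```

View pics/scz2.png

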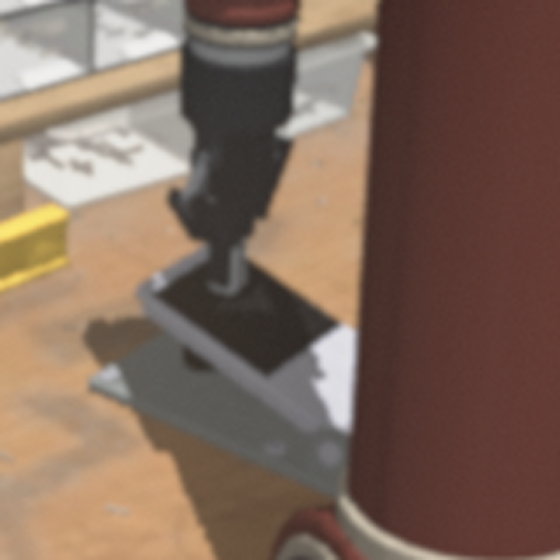

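The tip is on the ribbed sole and the pedal is partly down. I'll keep pressing in small steps until the force jumps at the stop.

```bash
python3 -m creep '[[0,0,0,0,0,0.003,0],[0,0,0,0,0,0,0],[0,0,0,0,0,0,0]]'; python3 -m creep '[[0,0,0,0,0,0.002,0],[0,0,0,0,0,0,0],[0,0,0,0,0,0,0]]';  python3 -m creep '[[0,0,0,0,0,0.002,0],[0,0,0,0,0,0,0],[0,0,0,0,0,0,0]]'
```

```text
time: 3.83
tool_pos: [0.5495, -0.1565, 0.0404]
tool_rot: [0.0, 0.989, 0.147, 0.0]
contact_force: [1.8, 0.3, 5.1]
gripper_width: -0.002
time: 4.08
tool_pos: [0.5495, -0.1564, 0.0384]
tool_rot: [0.0, 0.989, 0.147, 0.0]
contact_force: [1.1, -0.7, 5.5]
gripper_width: 0.002
time: 4.33
tool_pos: [0.5497, -0.1564, 0.0365]
tool_rot: [0.0, 0.989, 0.147, 0.001]
contact_force: [1.7, 1.2, 5.0]
gripper_width: -0.0
```

```bash
python3 -m creep '[[0,0,0,0,0,0.003,0],[0,0,0,0,0,0,0],[0,0,0,0,0,0,0]]'
python3 - <<'E'
from h import *
import cv2
cv2.imwrite(f"pics/scene3.png",manip.grab_frame("scene"))
a=cv2.imread("pics/scene3.png")[190:310,310:430]; cv2.imwrite("pics/scz3.png",cv2.resize(a,None,fx=5,fy=5,interpolation=cv2.INTER_CUBIC))
s=manip.state();c=manip.get_calibration("scene")
for p in (s["tool_pos"],[.553,-.155,.04],[.543,-.157,.08]):
    v=rot(c["attitude"]).T@(np.array(p)-c["xyz"]); print(c["fx"]*v[0]/v[2]+c["cx"],c["fy"]*v[1]/v[2]+c["cy"])
E
```

```text
time: 4.58
tool_pos: [0.5498, -0.1564, 0.0336]
tool_rot: [0.0, 0.989, 0.147, 0.001]
contact_force: [0.9, 0.2, 5.8]
gripper_width: -0.001
364.25638819692927 246.98811100876776
363.0634309272779 244.36943415534952
367.32081902397726 231.21941184476862
```

View pics/scz3.png

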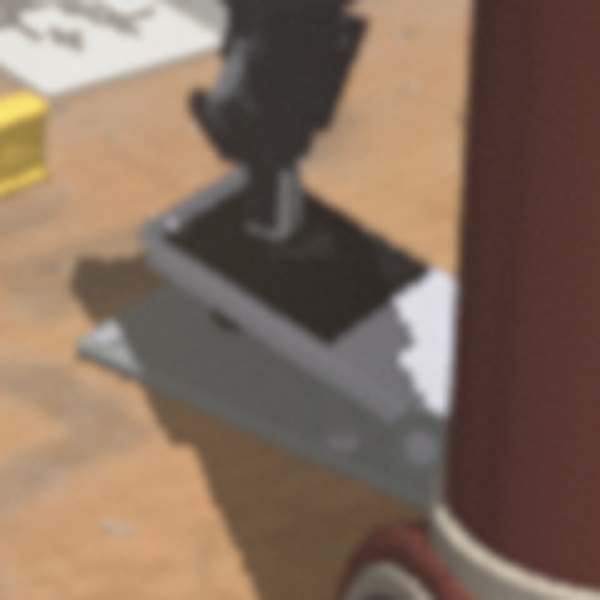

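Expected TCP at scene (364,247), but the tip shows at about (364,237), so the tip is higher than the reported TCP suggests. The pedal is still slightly sloped, and the 5.8 N force is still in the spring range. I'll carry on, guided by force.

```bash
for i in 1; do python3 -m creep '[[0,0,0,0,0,0.003,0],[0,0,0,0,0,0,0],[0,0,0,0,0,0,0]]'; python3 -m creep '[[0,0,0,0,0,0.003,0],[0,0,0,0,0,0,0],[0,0,0,0,0,0,0]]'; done
```

```text
time: 4.88
tool_pos: [0.55, -0.1563, 0.0307]
tool_rot: [0.0, 0.989, 0.147, 0.001]
contact_force: [2.7, 0.5, 6.7]
gripper_width: -0.002
time: 5.13
tool_pos: [0.5501, -0.1563, 0.0279]
tool_rot: [0.0, 0.989, 0.147, 0.001]
contact_force: [2.6, 1.0, 6.9]
gripper_width: -0.0
```

Run:
```python
from h import *
import cv2
c=manip.get_calibration("scene")
for p in ([.5473,-.1511,.1988],[.5501,-.1565,.0437]):
    v=rot(c["attitude"]).T@(np.array(p)-c["xyz"]); print(c["fx"]*v[0]/v[2]+c["cx"],c["fy"]*v[1]/v[2]+c["cy"])
cv2.imwrite(f"pics/scene4.png",manip.grab_frame("scene"))
a=cv2.imread("pics/scene1.png")[130:210,320:420]; a=cv2.resize(a,None,fx=4,fy=4,interpolation=cv2.INTER_CUBIC)
b=cv2.imread("pics/scene4.png")[200:280,320:420]; b=cv2.resize(b,None,fx=4,fy=4,interpolation=cv2.INTER_CUBIC)
cv2.imwrite("pics/cmp4.png",np.hstack([a,b]))
```

```text
366.79773712593123 184.9735461205481
364.4043144986446 243.3359778497773
```

View pics/cmp4.png

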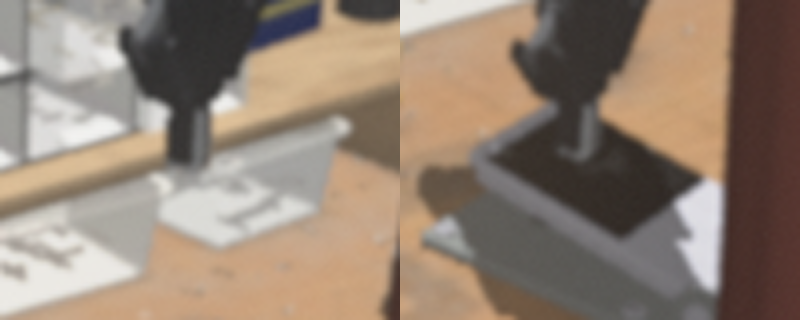

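In free air (scene1) the tip also showed at about (367,172), where the reported TCP projects to (367,185). So the physical tip sits roughly 20 mm above the reported TCP, a constant offset. The stop should therefore come at a reported z of about 0.02.

```bash
python3 -m creep '[[0,0,0,0,0,0.003,0],[0,0,0,0,0,0,0],[0,0,0,0,0,0,0]]'; python3 -m creep '[[0,0,0,0,0,0.002,0],[0,0,0,0,0,0,0],[0,0,0,0,0,0,0]]'; python3 -m creep '[[0,0,0,0,0,0.002,0],[0,0,0,0,0,0,0],[0,0,0,0,0,0,0]]'
```

```text
time: 5.43
tool_pos: [0.5504, -0.1563, 0.0251]
tool_rot: [0.0, 0.989, 0.147, 0.001]
contact_force: [1.9, 1.3, 6.9]
gripper_width: -0.003
time: 5.68
tool_pos: [0.5506, -0.1563, 0.0233]
tool_rot: [0.0, 0.989, 0.147, 0.002]
contact_force: [3.4, 1.4, 7.9]
gripper_width: 0.001
time: 5.93
tool_pos: [0.5508, -0.1562, 0.0214]
tool_rot: [0.0, 0.989, 0.147, 0.002]
contact_force: [3.8, 1.0, 6.7]
gripper_width: 0.0
```

```bash
python3 -m creep '[[0,0,0,0,0,0.002,0],[0,0,0,0,0,0,0],[0,0,0,0,0,0,0]]'; python3 -m creep '[[0,0,0,0,0,0.002,0],[0,0,0,0,0,0,0],[0,0,0,0,0,0,0]]'; python3 -m creep '[[0,0,0,0,0,0.002,0],[0,0,0,0,0,0,0],[0,0,0,0,0,0,0]]'
```

```text
time: 6.18
tool_pos: [0.551, -0.1563, 0.0195]
tool_rot: [0.0, 0.989, 0.147, 0.002]
contact_force: [3.6, 2.0, 7.7]
gripper_width: -0.001
time: 6.43
tool_pos: [0.5511, -0.1562, 0.0176]
tool_rot: [0.0, 0.989, 0.147, 0.002]
contact_force: [3.5, 2.0, 7.5]
gripper_width: 0.001
time: 6.68
tool_pos: [0.5512, -0.1562, 0.0157]
tool_rot: [0.0, 0.989, 0.147, 0.002]
contact_force: [3.6, 1.5, 7.5]
gripper_width: -0.003
```

```bash
python3 -m creep '[[0,0,0,0,0,0.002,0],[0,0,0,0,0,0,0],[0,0,0,0,0,0,0]]'; python3 -m creep '[[0,0,0,0,0,0.002,0],[0,0,0,0,0,0,0],[0,0,0,0,0,0,0]]'
python3 - <<'E'
from h import *
import cv2
cv2.imwrite(f"pics/scene5.png",manip.grab_frame("scene"))
a=cv2.imread("pics/scene5.png")[190:310,310:430]; cv2.imwrite("pics/scz5.png",cv2.resize(a,None,fx=5,fy=5,interpolation=cv2.INTER_CUBIC))
E
```

```text
time: 6.93
tool_pos: [0.5514, -0.1562, 0.0138]
tool_rot: [0.0, 0.989, 0.147, 0.002]
contact_force: [4.3, 2.1, 9.2]
gripper_width: 0.003
time: 7.18
tool_pos: [0.5515, -0.1562, 0.0119]
tool_rot: [0.0, 0.989, 0.147, 0.003]
contact_force: [4.5, 2.2, 8.4]
gripper_width: 0.001
```

View pics/scz5.png

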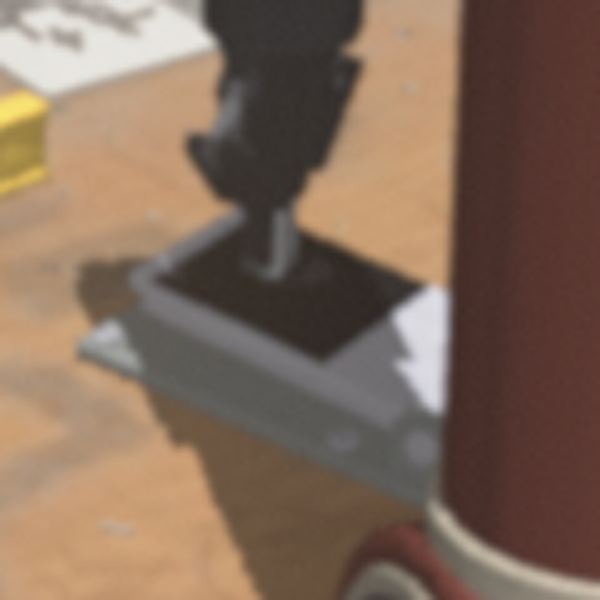

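The tread is nearly parallel to the base plate, and there is no force jump yet. Continuing.

```bash
python3 -m creep '[[0,0,0,0,0,0.002,0],[0,0,0,0,0,0,0],[0,0,0,0,0,0,0]]'; python3 -m creep '[[0,0,0,0,0,0.002,0],[0,0,0,0,0,0,0],[0,0,0,0,0,0,0]]'; python3 -m creep '[[0,0,0,0,0,0.002,0],[0,0,0,0,0,0,0],[0,0,0,0,0,0,0]]'
```

```text
time: 7.48
tool_pos: [0.5516, -0.1562, 0.01]
tool_rot: [0.001, 0.989, 0.147, 0.003]
contact_force: [4.1, 3.1, 8.6]
gripper_width: 0.001
time: 7.73
tool_pos: [0.5517, -0.1562, 0.008]
tool_rot: [0.0, 0.989, 0.147, 0.003]
contact_force: [3.6, 3.2, 7.4]
gripper_width: 0.001
time: 7.98
tool_pos: [0.5518, -0.1562, 0.0073]
tool_rot: [0.0, 0.989, 0.147, 0.003]
contact_force: [1.7, 4.8, 16.0]
gripper_width: 0.004
```

The force jumped to 16 N and travel stalled at a reported z of about 0.0075, so this is the stop. Pressing 1 mm firmer and holding for about 1.5 s.

```bash
python3 -m creep '[[0,0,0,0,0,0.001,0],[0,0,0,0,0,0,0],[0,0,0,0,0,0,0]]'; python3 -m creep '[[0,0,0,0,0,0,0],[0,0,0,0,0,0,0],[0,0,0,0,0,0,0],[0,0,0,0,0,0,0],[0,0,0,0,0,0,0],[0,0,0,0,0,0,0],[0,0,0,0,0,0,0],[0,0,0,0,0,0,0],[0,0,0,0,0,0,0],[0,0,0,0,0,0,0],[0,0,0,0,0,0,0],[0,0,0,0,0,0,0],[0,0,0,0,0,0,0],[0,0,0,0,0,0,0],[0,0,0,0,0,0,0]]'
python3 - <<'E'
from h import *
import cv2
cv2.imwrite(f"pics/scene6.png",manip.grab_frame("scene"))
a=cv2.imread("pics/scene6.png")[190:310,310:430]; cv2.imwrite("pics/scz6.png",cv2.resize(a,None,fx=5,fy=5,interpolation=cv2.INTER_CUBIC))
c=manip.get_calibration("scene")
# predicted level sole corners (heights 0.04): point +-44mm, sole centre 16 mm back, half length 48.5
a=np.radians(11.65);f=np.array([np.cos(a),np.sin(a),0]);l=np.array([-f[1],f[0],0]);z=np.array([0,0,1])
H=np.array([.543,-.157,.08])-125*.001*(f*np.cos(.366)+z*np.sin(.366)); print("hinge",H)
def pr(p):
    v=rot(c["attitude"]).T@(p-c["xyz"]); return ((np.array([c["fx"]*v[0]/v[2]+c["cx"],c["fy"]*v[1]/v[2]+c["cy"]])-[310,190])*5).round()
for nm,th in(("level",.03),("0.1 short",.13)):
  print(nm,[pr(H+f*r*np.cos(th)+z*r*np.sin(th)+l*s) for r,s in((.157,.044),(.157,-.044),(.06,.044))])
E
```

```text
time: 8.23
tool_pos: [0.5519, -0.1562, 0.0071]
tool_rot: [0.0, 0.989, 0.147, 0.002]
contact_force: [-1.5, 5.0, 20.7]
gripper_width: 0.0
time: 9.48
tool_pos: [0.5519, -0.1562, 0.0071]
tool_rot: [0.0, 0.989, 0.147, 0.002]
contact_force: [-2.1, 4.7, 19.6]
gripper_width: -0.002
hinge [ 0.42868372 -0.18056974  0.0352646 ]
level [array([160., 286.]), array([269., 219.]), array([326., 362.])]
0.1 short [array([163., 259.]), array([272., 192.]), array([328., 351.])]
```

View pics/scz6.png

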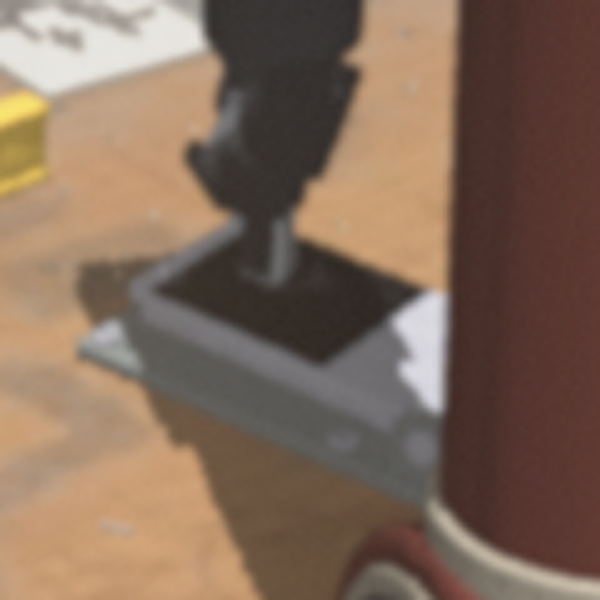

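The free-end corner is at crop (157,290) and the near one at (322,363). The level prediction is (160,286) and (326,362), so the pedal is fully down, steady at 20 N. Releasing straight up.

```bash
python3 -m creep '[[0,0,0,0,0,-0.006,0],[0,0,0,0,0,-0.012,0],[0,0,0,0,0,-0.02,0],[0,0,0,0,0,-0.03,0],[0,0,0,0,0,-0.03,0],[0,0,0,0,0,-0.03,0],[0,0,0,0,0,-0.03,0],[0,0,0,0,0,-0.02,0],[0,0,0,0,0,-0.01,0],[0,0,0,0,0,0,0],[0,0,0,0,0,0,0],[0,0,0,0,0,0,0],[0,0,0,0,0,0,0],[0,0,0,0,0,0,0],[0,0,0,0,0,0,0]]'
python3 - <<'E'
from h import *
import cv2
f=manip.grab_frame("scene");cv2.imwrite("pics/scene7.png",f)
a=f[190:310,310:430]; b=cv2.imread("pics/scene0.png")[190:310,310:430]
cv2.imwrite("pics/cmp7.png",np.hstack([cv2.resize(x,None,fx=3.3,fy=3.3,interpolation=cv2.INTER_CUBIC) for x in(b,a)]))
print("narrow diff",cv2.absdiff(f,cv2.imread("pics/scene0.png"))[255:350,200:280].mean(), manip.state()["contact_force"])
E
```

```text
time: 10.78
tool_pos: [0.5484, -0.1559, 0.1894]
tool_rot: [-0.001, 0.989, 0.147, -0.001]
contact_force: [-0.4, 0.2, -0.6]
gripper_width: -0.003
narrow diff 13.382587719298245 [ 0.42134368  0.38997006 -1.32102151]
```

View pics/cmp7.png

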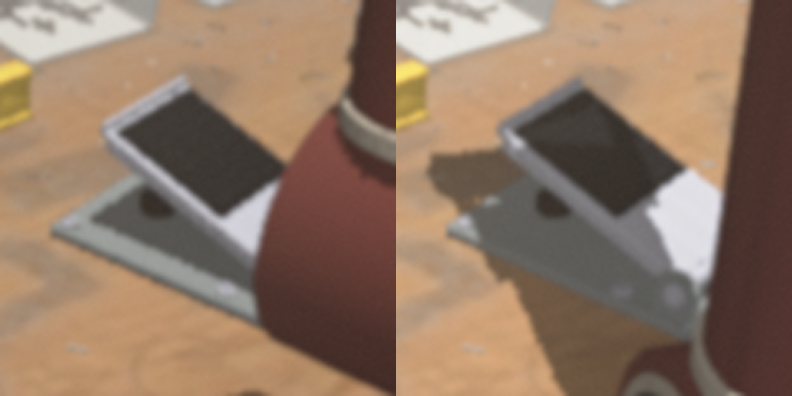

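The wide pedal is back at its original pose: the free-end corner matches in both halves. The narrow pedal's image difference is 13, so I'll look at that before handing in.

Run:
```python
import cv2,numpy as np
cv2.imwrite("pics/cmp8.png",np.hstack([cv2.resize(cv2.imread(f"pics/scene{i}.png")[250:350,190:290],None,fx=3.9,fy=3.9,interpolation=cv2.INTER_CUBIC) for i in(0,7)]))
```

```text
(no output)
```

View pics/cmp8.png

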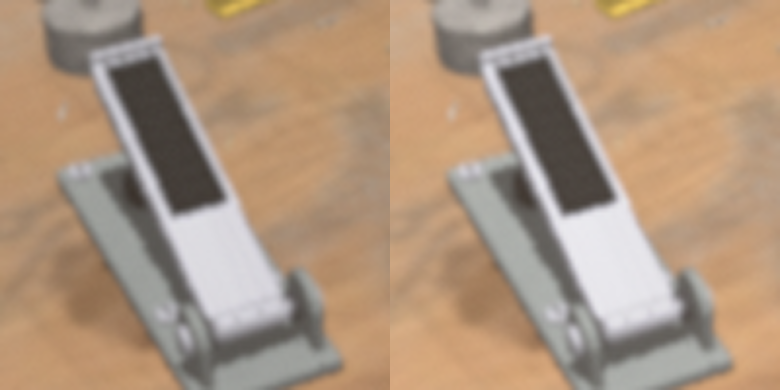

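The narrow pedal is identical in both (top edge at crop y≈40 each time), with only the lighting changed. Handing in.

```bash
python3 -c "
from plant import manip
print(manip.job_done(), manip.state()['time'])"
```

```text
the job is handed in; nothing more can be done
the job is handed in; nothing more can be done
```

I pressed the wide pedal to its stop with the shut fingers, held it there for about 1.5 s, then lifted straight off. I handed the job in at about 11 s of the 32 s allowed; no verdict was reported.

**Held down:** The force jumped from about 8 N to 16 N as travel stalled, and held at about 20 N. The sole corners in the picture matched the predicted level position to within about 1 pixel.

**After release:** The wide pedal is back where it started in the picture. The narrow pedal's position is unchanged, with only the lighting on it different. The tool is well clear, at about 0.19 m with roughly zero force.

**What disagreed:** The stop came at a reported tool height of 7 mm, not the expected 40 mm. In free air the fingertips also showed above the reported tool point, by very roughly 20–30 mm. I did not find the cause and relied on force and pictures instead of the reported height.

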